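# Load the bake-out oven tray

### The job

Draw out the sliding tray of the small white bake-out oven, take the T-piece and the longer of the two straight pipe pieces out of the grey parts bin and lay both flat on the floor of the tray, then push the tray fully home under the hood. Leave the short straight piece and the elbow in the bin, and do not disturb the bottle, the beaker on the oven or the wrench.

Things in the scene. Friction and masses are not known exactly. Their poses are not given: they have to be found in the camera images.
- bin: Fixed grey plastic bin, 295 x 295 mm, 45 mm high, walls and floor 5 mm thick, split by full-height 5 mm walls into 2 x 2 cells 140 mm square, one pipe piece in each (which and its yaw vary). Origin: centre of underside; x, y along its sides; cell centres at +-72.5 mm. One of bin and oven stands left of the robot's centre line, the other right.
- tee: Stainless steel, 26 mm round tube with 40 mm square, 10 mm thick end flanges, lying on them, tube axes 20 mm up. T-piece: run 110 mm long along x at y = -10 mm; branch from its middle along +y, flange face at y = +50 mm. Bare tube: run |x| 13 to 45 mm, branch y +3 to +40 mm. Origin at the height of the axes, x = 0 on the branch. 0.3 to 0.55 kg.
- long_pipe: Stainless steel, 26 mm round tube with 40 mm square, 10 mm thick end flanges, lying on them, tube axes 20 mm up. Longer straight piece, 120 mm over its flanges. Origin: its middle, on the tube axis; x along the tube. Bare tube x = -50 to +50 mm. 0.2 to 0.4 kg.
- short_pipe: Stainless steel, 26 mm round tube with 40 mm square, 10 mm thick end flanges, lying on them, tube axes 20 mm up. Shorter straight piece, 80 mm over its flanges; stays in the bin. Origin: its middle, on the tube axis; x along the tube.
- elbow: Stainless steel, 26 mm round tube with 40 mm square, 10 mm thick end flanges, lying on them, tube axes 20 mm up. Right-angle elbow, two arms 65 mm from corner to flange face, along +x and +y; stays in the bin. Corner at x, y = -22, -22 mm; origin at the height of the axes.
- oven: Fixed small white oven, a low hood over a sliding tray. Housing 190 mm deep (x = +105 to +295 mm), 250 mm wide, 105 mm high; the slot in its front face (x = +105 mm, looking along -x to the robot) is 210 mm wide, 75 mm high. Origin: on the table, 105 mm in front of the middle of that face; x points into the oven.
- tray (a joint): Travel of the tray out of the oven along the oven's -x, in m: 0 = fully home, 0.155 = fully out (then the whole tray lies in front of the hood). It starts home or a little out. Stays where it is left.
- tray_floor (a point): Centre of the tray's floor, on its upper face, 14 mm above the table; axes as the oven's; it lies at oven x = 185 mm minus the tray's travel. Aluminium tray, 150 x 180 mm inside (x by y), walls 5 mm thick and 18 mm high.
- tray_grip (a point): Grip point of the tray's handle: a steel upright block, 20 mm (x) by 36 mm (y), 40 mm high, on a ledge 135 mm in front of the tray's centre. The point is on its axis, 10 mm below its top, 44 mm above the table, 30 mm above the ledge. With the tray home it is 55 mm in front of the housing's face.
- bottle: Amber bottle, 48 mm diameter, 140 mm tall, standing between bin and oven; leave alone. Origin: centre of its underside.
- beaker: Glass beaker, 60 mm diameter, 70 mm tall, standing on top of the oven; leave alone. Origin: centre of its underside.
- wrench: Steel wrench, 170 mm long, lying flat on the table between bin and oven, nearer the robot than the bottle; leave alone. Its length is along x.
There are look-alikes about, which are no part of the job. Leave any brown or purple look-alike of the tee alone.

How it is judged (in metres and radians):
On the way, in this order (a step that is already met when the one before it is completed fails the run):
1. the tray is drawn out of the oven (more than 100 mm) (value of joint tray above 0.1 m), for 0.1 s.
2. the T-piece and the long straight piece lie flat on the tray's floor, at rest (x of tee in the frame of tray_floor between -0.07 and 0.07 m and y of tee in the frame of tray_floor between -0.085 and 0.085 m and z of tee in the frame of tray_floor between 0.01 and 0.028 m and linear speed of each of tee, long_pipe below 0.03 m/s and x of long_pipe in the frame of tray_floor between -0.07 and 0.07 m and y of long_pipe in the frame of tray_floor between -0.085 and 0.085 m and z of long_pipe in the frame of tray_floor between 0.01 and 0.028 m), for 0.2 s.
At the end, for the whole second after the job is handed in: The tray is fully home (within 5 mm), the T-piece and the long straight piece lie at rest on its floor (origins within 70 mm lengthwise and 85 mm sideways of the tray's centre, 10 to 28 mm above its floor), and the short piece and the elbow are still in the bin (all of step 2 and x of short_pipe in the frame of bin between -0.145 and 0.145 m and y of short_pipe in the frame of bin between -0.145 and 0.145 m and z of each of short_pipe, elbow in the frame of bin below 0.06 m and x of elbow in the frame of bin between -0.145 and 0.145 m and y of elbow in the frame of bin between -0.145 and 0.145 m and value of joint tray below 0.005 m and velocity of joint tray below 0.01 m/s); the robot touches nothing.
It fails at once if the bottle, the beaker or the wrench is moved more than 30 mm (distance of any of bottle, beaker, wrench from where it was at the start of the episode above 0.03 m).
It fails at once if the bottle or the beaker is tipped over (angle between any of bottle, beaker's own z axis and vertical above 0.5 rad).
It also fails if it takes over 72 s, if anything falls off the work surface, if the arm or the gripper's body presses on something with over 40 N, if the wrist force passes 120 N, or if a joint passes its speed limit or range.

### The arm

A 6-joint arm with a two-finger parallel gripper is mounted at the origin on the work surface. World frame = base frame: x ahead of the robot, y to its left, z up, the work surface at z = 0. Lengths are in mm, angles in rad, forces in N, time in s.
With the tool pointing down it reaches from about 350 to 950 mm from the base axis. Payload 17.4 kg.
Tool frame: the origin (TCP) lies between the finger pads; the fingertips stand 22 mm ahead of it and the grasp point (between the pads) lies 3 mm ahead of it; z points along the fingers, y is the line along which they close (so a half turn about z gives the same grasp; the last joint's range is limited). The gripper opens to 93 mm and grips with 3 to 60 N. Pads are 15 mm wide; open, the fingers measure 128 mm over their backs; the gripper's body (75 mm by 188 mm) begins 65 mm behind the grasp point.
Start: joints at [1.141, 0.116, 1.442, -0, 1.584, -0.038], TCP at [257.759, 623.853, 240.646] pointing down, gripper open.
Joint ranges: [-2.83, 2.83], [-0.83, 2.19], [0.07, 2.5], [-1.14, 4.28], [0.01, 3], [-2.97, 2.97]. Speed limits (rad/s): [1.89, 1.89, 2.22, 3.14, 3.14, 3.14].

### API

Orientations are given as [roll, pitch, yaw] about the fixed x, y, z axes, in that order (R = Rz(yaw) Ry(pitch) Rx(roll)).
In Python, from plant import read_state, capture, camera_info, finish_job gives the robot as it stands.
- The arm moves only by the tool apply_moves, never from a script. Its argument "plan" is a list of rows, each a list of 6 numbers: the shift along the tool's x, y, z in m, then the turn, a rotation vector about the tool's x, y, z in degrees. A call has 1 to 8 rows; each row shifts and turns the commanded pose from where the row before left it, along the tool's axes as they then stand; what a row does not reach is not made up. A row lasts 1/10 s, in which the tool goes at most 50 mm and 8.59 degrees, less where a joint would pass 70% of its speed; a pose out of reach is approached as far as the arm can. A call with a gripper value outside its range is refused whole. "hand" is the opening, from 0 (shut) to 1 (fully open), set as the call begins (left out, the last holds). The fingers move at their own pace and stop on an object; the grip force is fixed at half the most. Time passes only in rows, so rows that do not move let the fingers close. It gives the time, the measured TCP pose, the force, the opening and the grip force at its end, in the units of the state.
- read_state(): the state, without advancing time (a new reading comes with each control period).
- capture(name): name is "scene" or "top" or "wrist"; returns (picture, depth): 400x640x3 uint8, red, green, blue; 400x640 float32, mm along the optical axis (not along the pixel's ray), 0 where there is no reading.
- camera_info(name): a dict with "fovy" (degrees; the focal length in pixels is half the picture's height over the tangent of half this angle, whatever the lens; pixels are square), "cx", "cy" (the principal point, pixels), "extrinsics" (4x4, takes a point from camera to world coordinates). Camera axes: x right, y down, z forward; pixel columns grow to the right and rows downward; lengths in mm; the calibration is good to about 2 mm. A picture is of the moment at which its call begins: read the wrist's pose just before it. camera_info takes no time and is no camera call; for the wrist camera it gives the pose at the moment of the call.
- finish_job(): hands the job in; it is judged then, once.
The state is a dict: "time_s": time; "joint_pos": joint angles; "joint_velocities": joint speeds; "joint_efforts": joint torques, N m; "tool_pos": TCP position; "ee_rot": TCP orientation; "force": force on the tool from outside, world axes, zero at the start; "wrist_torque": the same for the moment, N m; "gripper_width": finger opening in mm; "finger_force": force on a finger pad.
Only numpy, scipy, OpenCV 4.12 (cv2) and the standard library are available. Lean on these libraries where they do the work, as an engineer would, in place of code of your own. Each camera call takes 0.05 s, during which the arm holds its last target. There are 200 camera calls.

## Working session

There is one attempt and no reset: what is moved stays moved. The work goes in short steps, Python scripts to look and compute and a tool call to move; the robot and the scene stay as the last step left them, time stands still between calls to the robot, and variables do not carry over. Pictures are saved under pics/ and viewed, at most 12 in all, crops included, and the job is handed in when it is done.

Besides the shell and the picture viewer there is one more tool, called as name([rows], argument=value, ...), one row to a line, values as JSON. apply_moves: Moves the arm, as the interface text tells. Its arguments: {"type":"object","properties":{"plan":{"type":"array"},"hand":{"type":"number"}},"required":["plan"]}

```bash
mkdir -p pics
cat > h.py <<'E'
import numpy as np, cv2
from plant import read_state, capture, camera_info, finish_job
def cam(n):
    i=camera_info(n); f=200/np.tan(np.radians(i["fovy"])/2); return f,i["cx"],i["cy"],np.array(i["extrinsics"],float)
def ray(c,u,v,z):
    f,cx,cy,E=c; d=E[:3,:3]@np.array([(u-cx)/f,(v-cy)/f,1]); o=E[:3,3]; return o+d*(z-o[2])/d[2]
def cloud(c,D):
    f,cx,cy,E=c; v,u=np.mgrid[:D.shape[0],:D.shape[1]]
    P=np.stack([(u-cx)/f*D,(v-cy)/f*D,D],-1); return P@E[:3,:3].T+E[:3,3]
E
python3 - <<'E'
from h import *
s=read_state(); print(s)
for n in("top","scene"):
    c=cam(n); p,d=capture(n); np.savez(n,p=p,d=d,f=c[0],cx=c[1],cy=c[2],E=c[3]); cv2.imwrite(f"pics/{n}0.png",p[...,::-1]); print(n,c,(d>0).mean())
E
```

```text
{'time_s': 0.0, 'joint_pos': array([ 1.14117927e+00,  1.16455707e-01,  1.44227098e+00,  2.61689655e-06,
        1.58397588e+00, -3.78195122e-02]), 'joint_velocities': array([-2.22249555e-04,  4.37628329e-04,  7.87468114e-05,  1.06035831e-04,
        7.91569609e-04, -8.10694411e-04]), 'joint_efforts': array([ 3.61357597e-03, -7.21278548e+01, -6.22611666e+01,  7.81699014e-02,
        2.39546638e-02, -1.17421200e-04]), 'tool_pos': array([257.69448793, 623.68107422, 239.92202989]), 'ee_rot': array([-3.14048364e+00, -4.45810799e-05,  2.74979512e+00]), 'force': array([ 0.41403073, -0.67685616, -0.1069064 ]), 'wrist_torque': array([-0.00182593, -0.02561137, -0.03202786]), 'finger_force': 0.0, 'gripper_width': 92.99412693479755}
top (np.float64(401.59939069667183), 325.56528518978877, 194.16191047965953, array([[-6.80764768e-03, -9.86948076e-01,  1.60894847e-01,
         3.50636836e+02],
       [-9.99878790e-01,  8.97127298e-03,  1.27248207e-02,
        -8.74768191e+01],
       [-1.40021689e-02, -1.60788719e-01, -9.86889521e-01,
         1.17699531e+03],
       [ 0.00000000e+00,  0.00000000e+00,  0.00000000e+00,
         1.00000000e+00]])) 0.99608984375
scene (np.float64(362.90388203605363), 317.7668162075621, 200.08748500585642, array([[ 1.33756907e-01,  6.09399199e-01, -7.81499652e-01,
         1.27918833e+03],
       [ 9.90877309e-01, -6.91335921e-02,  1.15683645e-01,
        -1.89902457e+02],
       [ 1.64696425e-02, -7.89843758e-01, -6.13086934e-01,
         6.89563238e+02],
       [ 0.00000000e+00,  0.00000000e+00,  0.00000000e+00,
         1.00000000e+00]])) 0.995859375
```

View pics/top0.png

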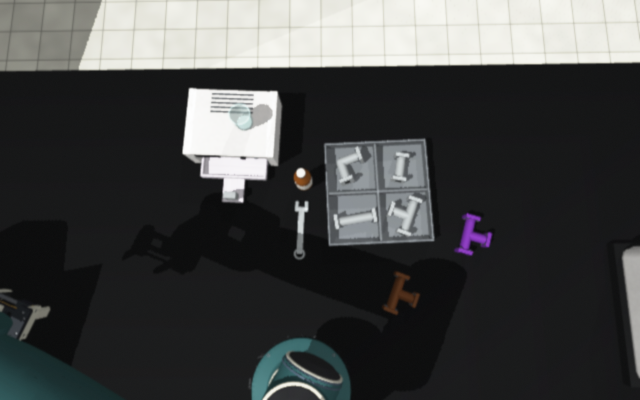

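View pics/scene0.png

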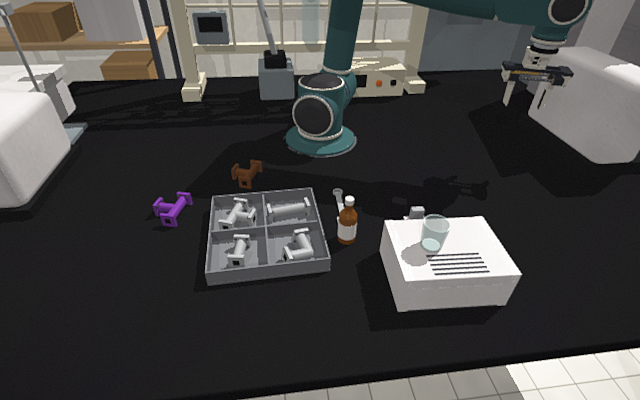

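Top view: the oven is at about (235,130) with its handle at (233,190). In the bin, the long pipe is at (356,217), the tee (406,213), the elbow (348,165) and the short piece (401,166). The bottle is at (303,178) and the wrench at (300,230). The scene view shows the same layout, with the beaker on the oven.

```bash
cat > m.py <<'E'
from h import *
z=np.load("top.npz"); c=(float(z["f"]),float(z["cx"]),float(z["cy"]),z["E"]); P=cloud(c,z["d"]); rgb=z["p"].astype(int)
def rect(m,name):
    n,l,st,ce=cv2.connectedComponentsWithStats(m.astype(np.uint8)); k=1+np.argmax(st[1:,4]); q=P[l==k]
    r=cv2.minAreaRect(q[:,:2].astype(np.float32)); print(name,len(q),np.round(r[0],1),np.round(r[1],1),round(r[2],2),"z",np.round(np.median(q[:,2]),1)); return r
V,U=np.mgrid[:400,:640]
def box(a,b,d,e): return (U>=a)&(U<=d)&(V>=b)&(V<=e)
Z=P[...,2]
print("table z",np.median(Z[box(480,300,560,360)]), Z[box(480,300,560,360)].std())
rect(box(170,80,295,175)&(Z>95)&(Z<115),"oven")
rect(box(195,165,270,205)&(Z>43)&(Z<65),"handle")
rect(box(195,155,270,205)&(Z>8)&(Z<65),"tray+handle")
rect(box(290,160,315,192)&(Z>20),"bottle")
rect(box(290,195,312,262)&(rgb.max(-1)>90),"wrench")
rect(box(320,135,440,250)&(Z>25),"bin")
for nm,b in dict(long=(332,200,377,236),tee=(386,196,426,238),elbow=(334,146,371,185),short=(384,147,420,185)).items():
    m=box(*b)&(rgb.min(-1)>0)&(Z>18)
    rect(m,nm); 
    t=box(*b)&(Z>40.5); n,l,st,ce=cv2.connectedComponentsWithStats(t.astype(np.uint8))
    for k in range(1,n):
        if st[k,4]>8: print("   fl",st[k,4],np.round(P[l==k].mean(0),1),ce[k].round(1))
crop=cv2.resize(z["p"][130:255,185:445,::-1],None,fx=3,fy=3,interpolation=cv2.INTER_CUBIC); cv2.imwrite("pics/crop1.png",crop)
E
python3 m.py
```

```text
table z -0.16471883246094876 78.40647253752701
oven 5393 [729.6 192.4] [252.3 195.1] 86.89 z 105.3
handle 90 [534.3 201.5] [36.2 17.9] 89.35 z 53.5
tray+handle 1872 [586.5 202.4] [229.  133.1] 87.25 z 15.0
bottle 302 [471.1 -34. ] [259.3  47.3] 13.61 z 94.9
wrench 411 [436.9 -34.6] [107.8 171.2] 89.29 z 7.0
bin 1953 [ 523.7 -222.3] [335.4 295.3] 2.21 z 40.4
long 435 [ 445.5 -130.1] [ 93. 186.] 39.23 z 36.9
   fl 55 [ 474.6 -209.2   44.5] [373.9 214.9]
   fl 49 [ 456.3 -101.6   45. ] [335.9 221.6]
tee 606 [ 415.8 -233. ] [101.4 302.3] 42.65 z 37.7
   fl 58 [ 515.5 -322.2   64.4] [414.9 199.3]
   fl 55 [ 489.7 -255.4   65.1] [391.2 208.6]
   fl 60 [ 426.3 -292.4   44.3] [404.  231.8]
elbow 487 [ 516.9 -136.5] [ 86.8 335.7] 88.08 z 34.4
   fl 56 [ 653.5 -168.    46.7] [358.1 153.5]
   fl 61 [ 572.1 -130.2   83.4] [345.9 178.6]
short 324 [ 492.2 -213.6] [ 66.  373.4] 58.31 z 37.8
   fl 53 [ 642.7 -291.3   66.1] [402.2 154.9]
   fl 55 [ 581.  -283.4   44.4] [398.8 177.8]
```

View pics/crop1.png

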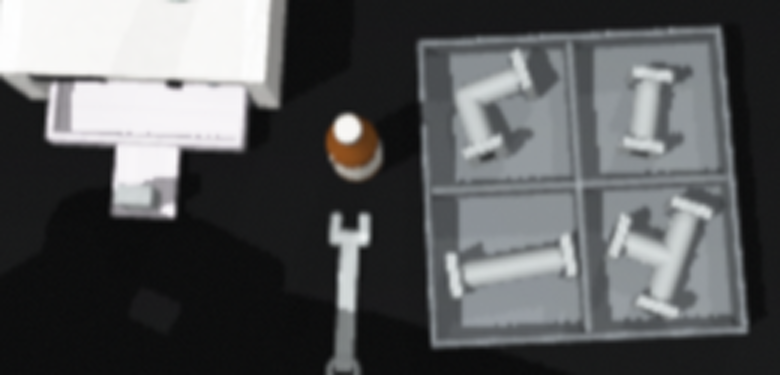

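The crop confirms the layout: the tee is bottom right with its branch pointing left, the long pipe is bottom left, and the tray is slightly out. The depth has outliers, so I'll refine with rays onto known heights.

```bash
cat > m2.py <<'E'
from h import *
z=np.load("top.npz"); c=(float(z["f"]),float(z["cx"]),float(z["cy"]),z["E"])
r=lambda u,v,h: ray(c,u,v,h)[:2]
ang=lambda d: np.degrees(np.arctan2(d[1],d[0]))
D=z["d"]; Z=cloud(c,D)[...,2]
a,b=r(373.9,214.9,44),r(335.9,221.6,44); print("long",(a+b)/2,np.linalg.norm(a-b),"axis",ang(b-a))
e,f,g=r(414.9,199.3,44),r(404,231.8,44),r(391.2,208.6,44)
m=(e+f)/2; print("tee run mid",m,np.linalg.norm(e-f),"axis",ang(e-f),"branch",ang(g-m),np.linalg.norm(g-m))
print("elbow fl",r(358.1,153.5,44),r(345.9,178.6,44),"bottle cap",r(301,173,140))
m=np.zeros_like(Z,bool); m[80:176,170:296]=1; m&=(Z>100)&(Z<110)
n,l,st,_=cv2.connectedComponentsWithStats(cv2.morphologyEx(m.astype(np.uint8),cv2.MORPH_OPEN,np.ones((3,3))));k=1+np.argmax(st[1:,4])
v,u=np.where(l==k); q=np.array([r(x,y,105) for x,y in zip(u,v)],np.float32); R=cv2.minAreaRect(q); print("oven",R)
m=np.zeros_like(Z,bool); m[180:206,215:255]=1; m&=(Z>49)&(Z<58); v,u=np.where(m); q=np.array([r(x,y,54) for x,y in zip(u,v)],np.float32); print("handle",cv2.minAreaRect(q),q.mean(0),np.median(q,0))
# front edge of oven
E
python3 m2.py
```

```text
long [ 465.58304335 -155.40181979] 109.23229500432998 axis 99.55178973799785
tee run mid [ 472.25395443 -309.61502306] 98.20283276789404 axis -20.525273487205745 branch 68.62334938763811 54.672027059156264
elbow fl [ 654.09811561 -168.14420134] [ 580.14597648 -131.63783639] bottle cap [576.92395676  -9.60004382]
oven ((730.5963134765625, 191.83935546875), (251.0311737060547, 190.46986389160156), 86.99756622314453)
handle ((533.8146362304688, 201.45445251464844), (34.80855941772461, 17.275243759155273), 89.487060546875) [533.5968  201.21233] [533.77704 201.40001]
```

```bash
cat > go.py <<'E'
import sys
from h import *
from scipy.spatial.transform import Rotation as Ro
# go.py x y z yawdeg n : rows (even split) to target, tool pointing down
x,y,zz,yw=map(float,sys.argv[1:5]); n=int(sys.argv[5])
s=read_state(); p=np.array(s["tool_pos"]); R=Ro.from_euler("xyz",s["ee_rot"])
T=Ro.from_euler("xyz",[np.pi,0,np.radians(yw)])
rv=(R.inv()*T).as_rotvec(degrees=True)
print("pos",p.round(1),"yaw",np.degrees(s["ee_rot"]).round(2),"w",round(s["gripper_width"],1),"f",np.round(s["force"],1),"t",s["time_s"])
d=(np.array([x,y,zz])-p)/n; rows=[]
for i in range(n):
    rows.append([*np.round((R*Ro.from_rotvec(rv*i/n,degrees=True)).inv().apply(d)/1000,4),*np.round(rv/n,2)])
for r in rows: print([float(k)+0 for k in r])
E
python3 go.py 533.7 201.4 120 177 14
```

```text
pos [257.7 623.7 240. ] yaw [-179.94   -0.    157.55] w 93.2 f [-0.7  0.1  0.9] t 0.1
[-0.0297, -0.0203, 0.0086, 0.0, 0.0, -1.39]
[-0.0292, -0.0211, 0.0086, 0.0, 0.0, -1.39]
[-0.0287, -0.0218, 0.0086, 0.0, 0.0, -1.39]
[-0.0282, -0.0225, 0.0086, 0.0, 0.0, -1.39]
[-0.0276, -0.0231, 0.0086, 0.0, 0.0, -1.39]
[-0.0271, -0.0238, 0.0086, 0.0, 0.0, -1.39]
[-0.0265, -0.0244, 0.0086, 0.0, 0.0, -1.39]
[-0.0259, -0.0251, 0.0086, 0.0, 0.0, -1.39]
[-0.0253, -0.0257, 0.0086, 0.0, 0.0, -1.39]
[-0.0246, -0.0263, 0.0086, 0.0, 0.0, -1.39]
[-0.024, -0.0269, 0.0086, 0.0, 0.0, -1.39]
[-0.0233, -0.0275, 0.0086, 0.0, 0.0, -1.39]
[-0.0226, -0.028, 0.0086, 0.0, 0.0, -1.39]
[-0.022, -0.0286, 0.0086, 0.0, 0.0, -1.39]
```

apply_moves([
  [-0.03, -0.02, 0.008, 0, 0, -1.4],
  [-0.029, -0.021, 0.008, 0, 0, -1.4],
  [-0.029, -0.022, 0.008, 0, 0, -1.4],
  [-0.028, -0.0225, 0.008, 0, 0, -1.4],
  [-0.0275, -0.023, 0.008, 0, 0, -1.4],
  [-0.027, -0.024, 0.008, 0, 0, -1.4],
  [-0.0265, -0.0245, 0.008, 0, 0, -1.4],
  [-0.026, -0.025, 0.008, 0, 0, -1.4],
], hand=0.7)

```text
time_s: 0.9
tool_pos: [416.2, 381.3, 176.1]
ee_rot: [-3.141, -0.0, 2.946]
force: [0.3, 0.6, -0.2]
gripper_width: 65.3
finger_force: 0.0
```

apply_moves([
  [-0.025, -0.0255, 0.008, 0, 0, -1.4],
  [-0.0245, -0.0265, 0.008, 0, 0, -1.4],
  [-0.024, -0.027, 0.008, 0, 0, -1.4],
  [-0.0235, -0.0275, 0.008, 0, 0, -1.4],
  [-0.0225, -0.028, 0.008, 0, 0, -1.4],
  [-0.022, -0.0285, 0.008, 0, 0, -1.4],
  [0, 0, 0, 0, 0, 0],
  [0, 0, 0, 0, 0, 0],
])

```text
time_s: 1.7
tool_pos: [534.1, 201.5, 128.2]
ee_rot: [-3.141, -0.001, 3.09]
force: [-0.0, 0.3, -0.8]
gripper_width: 65.2
finger_force: 0.0
```

```bash
python3 go.py 533.7 201.4 47 177 4
python3 - <<'E'
from h import *
c=cam("wrist"); p,d=capture("wrist"); cv2.imwrite("pics/w1.png",p[...,::-1]); P=cloud(c,d); m=(P[...,2]>48)&(P[...,2]<60)&(np.abs(P[...,0]-534)<60)&(np.abs(P[...,1]-201)<60)
q=P[m][:,:2].astype(np.float32); print(len(q),np.median(q,0),cv2.minAreaRect(q))
E
```

```text
pos [534.1 201.5 128.2] yaw [-1.7999e+02 -5.0000e-02  1.7705e+02] w 65.2 f [-0.   0.3 -0.8] t 1.7
[0.0001, 0.0, 0.0203, 0.0, -0.01, 0.01]
[0.0001, 0.0, 0.0203, 0.0, -0.01, 0.01]
[0.0001, 0.0, 0.0203, 0.0, -0.01, 0.01]
[0.0001, 0.0, 0.0203, 0.0, -0.01, 0.01]
1706 [534.38464 201.12827] ((535.308837890625, 201.12435913085938), (35.95698928833008, 19.76616096496582), 86.67469787597656)
```

View pics/w1.png

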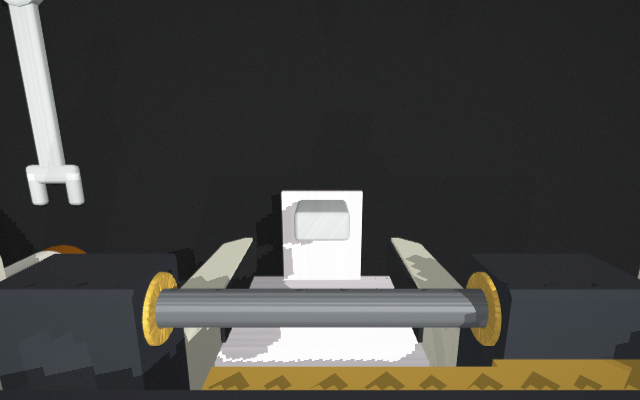

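The wrist view shows the handle at (322,218), centred between the fingers and aligned. I'll lower, grip and pull.

apply_moves([
  [-0.001, 0, 0.02, 0, 0, 0],
  [0, 0, 0.02, 0, 0, 0],
  [0, 0, 0.02, 0, 0, 0],
  [0, 0, 0.02, 0, 0, 0],
  [0, 0, 0.001, 0, 0, 0],
  [0, 0, 0, 0, 0, 0],
])

```text
time_s: 2.35
tool_pos: [534.8, 202.7, 48.1]
ee_rot: [3.142, -0.0, 3.093]
force: [-0.3, 0.4, -0.6]
gripper_width: 64.8
finger_force: 0.0
```

apply_moves([
  [0, 0, 0, 0, 0, 0],
  [0, 0, 0, 0, 0, 0],
  [0, 0, 0, 0, 0, 0],
  [0, 0, 0, 0, 0, 0],
  [0, 0, 0, 0, 0, 0],
], hand=0)

```text
time_s: 2.85
tool_pos: [535.3, 201.5, 48.0]
ee_rot: [-3.141, 0.0, 3.092]
force: [-2.1, -5.1, 5.7]
gripper_width: 35.7
finger_force: 30.0
```

apply_moves([
  [0.008, 0, 0, 0, 0, 0],
  [0.014, 0, 0, 0, 0, 0],
  [0.016, 0, 0, 0, 0, 0],
  [0.016, 0, 0, 0, 0, 0],
  [0.016, 0, 0, 0, 0, 0],
  [0.016, 0, 0, 0, 0, 0],
  [0.012, 0, 0, 0, 0, 0],
  [0.006, 0, 0, 0, 0, 0],
])

```text
time_s: 3.65
tool_pos: [430.7, 206.7, 48.0]
ee_rot: [-3.141, 0.001, 3.092]
force: [1.5, -5.0, 2.4]
gripper_width: 35.8
finger_force: 30.0
```

apply_moves([
  [0, 0, 0, 0, 0, 0],
  [0, 0, 0, 0, 0, 0],
  [0, 0, -0.01, 0, 0, 0],
  [0, 0, -0.025, 0, 0, 0],
  [0, 0, -0.03, 0, 0, 0],
  [0, 0, -0.03, 0, 0, 0],
  [0, 0, -0.005, 0, 0, 0],
], hand=0.7)

```text
time_s: 4.35
tool_pos: [432.6, 207.6, 152.0]
ee_rot: [3.139, 0.004, 3.092]
force: [0.2, 0.4, 0.5]
gripper_width: 65.2
finger_force: 0.0
```

```bash
python3 go.py 455 -155 150 99.5 15
```

```text
pos [432.6 207.6 152. ] yaw [179.87   0.25 177.14] w 65.2 f [0.2 0.4 0.5] t 4.35
[-0.0027, -0.0241, 0.0001, 0.02, 0.01, 5.18]
[-0.0049, -0.0237, 0.0001, 0.02, 0.01, 5.18]
[-0.007, -0.0232, 0.0001, 0.02, 0.01, 5.18]
[-0.009, -0.0225, 0.0001, 0.02, 0.01, 5.18]
[-0.011, -0.0216, 0.0001, 0.02, 0.01, 5.18]
[-0.0129, -0.0205, 0.0001, 0.02, 0.01, 5.18]
[-0.0147, -0.0192, 0.0001, 0.02, 0.01, 5.18]
[-0.0164, -0.0178, 0.0001, 0.02, 0.01, 5.18]
[-0.0179, -0.0163, 0.0001, 0.02, 0.01, 5.18]
[-0.0193, -0.0146, 0.0001, 0.02, 0.01, 5.18]
[-0.0206, -0.0128, 0.0001, 0.02, 0.01, 5.18]
[-0.0216, -0.0109, 0.0001, 0.02, 0.01, 5.18]
[-0.0225, -0.0089, 0.0001, 0.02, 0.01, 5.18]
[-0.0232, -0.0068, 0.0001, 0.02, 0.01, 5.18]
[-0.0238, -0.0047, 0.0001, 0.02, 0.01, 5.18]
```

apply_moves([
  [-0.0025, -0.024, 0, 0, 0, 5.2],
  [-0.005, -0.0235, 0, 0, 0, 5.2],
  [-0.007, -0.023, 0, 0, 0, 5.2],
  [-0.009, -0.0225, 0, 0, 0, 5.2],
  [-0.011, -0.0215, 0, 0, 0, 5.2],
  [-0.013, -0.0205, 0, 0, 0, 5.2],
  [-0.0145, -0.019, 0, 0, 0, 5.2],
  [-0.0165, -0.018, 0, 0, 0, 5.2],
], hand=0.6)

```text
time_s: 5.15
tool_pos: [442.9, 13.3, 147.7]
ee_rot: [-3.142, -0.0, 2.362]
force: [0.5, 0.0, -0.1]
gripper_width: 56.0
finger_force: 0.0
```

apply_moves([
  [-0.018, -0.0165, 0, 0, 0, 5.2],
  [-0.0195, -0.0145, 0, 0, 0, 5.2],
  [-0.0205, -0.013, 0, 0, 0, 5.2],
  [-0.0215, -0.011, 0, 0, 0, 5.2],
  [-0.0225, -0.009, 0, 0, 0, 5.1],
  [-0.023, -0.007, 0, 0, 0, 5.1],
  [-0.024, -0.0045, 0, 0, 0, 5],
  [0, 0, 0, 0, 0, 0],
])

```text
time_s: 5.95
tool_pos: [452.2, -157.4, 147.5]
ee_rot: [-3.141, 0.0, 1.733]
force: [0.0, 0.3, 0.3]
gripper_width: 55.7
finger_force: 0.0
```

```bash
cat > wr.py <<'E'
from h import *
import sys
c=cam("wrist"); p,d=capture("wrist"); cv2.imwrite(f"pics/{sys.argv[1]}.png",p[...,::-1]); np.savez(sys.argv[1],p=p,d=d,f=c[0],cx=c[1],cy=c[2],E=c[3])
P=cloud(c,d); x,y,r=map(float,sys.argv[2:5]); m=(P[...,2]>41)&(P[...,2]<48)&(np.hypot(P[...,0]-x,P[...,1]-y)<r)
n,l,st,ce=cv2.connectedComponentsWithStats(m.astype(np.uint8))
for k in range(1,n):
    if st[k,4]>100: q=P[l==k]; R=cv2.minAreaRect(q[:,:2].astype(np.float32)); print(st[k,4],np.round(R[0],1),np.round(R[1],1),round(R[2],1),ce[k].round(0),q[:,2].mean().round(1))
E
python3 wr.py w2 465.6 -155.4 70; python3 go.py 465.6 -155.4 150 99.5 1
```

```text
942 [ 457.7 -103.7] [39.7 13.1] 9.3 [341. 137.] 45.8
231 [ 397.3 -157.9] [ 3.3 40.5] 1.8 [246. 200.] 45.1
711 [ 474.9 -208. ] [39.5 11.5] 9.4 [340. 282.] 45.3
pos [ 452.1 -156.2  147.4] yaw [-1.7997e+02 -3.0000e-02  9.9460e+01] w 55.5 f [0.5 0.4 0.2] t 6.0
[-0.0014, 0.0134, -0.0026, -0.03, -0.03, -0.04]
```

View pics/w2.png

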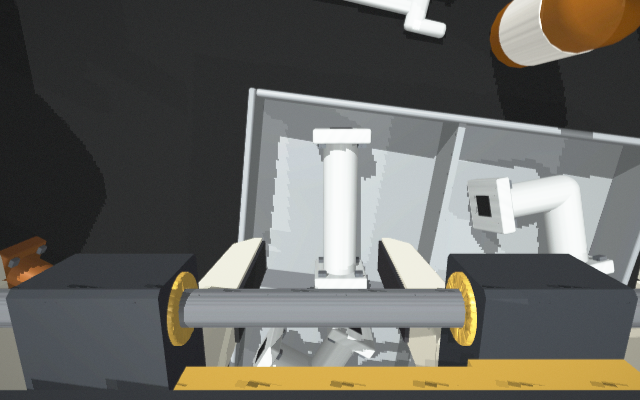

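The wrist view shows the long pipe, with flanges at (341,137) and (340,282), aligned with the gripper. Mid is about (466.2,-156) with the axis at 99.4°. Next I'll descend and grip.

apply_moves([
  [-0.002, 0.014, 0, 0, 0, 0],
  [0, 0, 0.02, 0, 0, 0],
  [0, 0, 0.025, 0, 0, 0],
  [0, 0, 0.025, 0, 0, 0],
  [0, 0, 0.025, 0, 0, 0],
  [0, 0, 0.0145, 0, 0, 0],
  [0, 0, 0.006, 0, 0, 0],
  [0, 0, 0, 0, 0, 0],
])

```text
time_s: 6.8
tool_pos: [466.3, -154.6, 32.0]
ee_rot: [-3.141, -0.0, 1.738]
force: [-0.4, -0.4, -0.7]
gripper_width: 55.7
finger_force: 0.0
```

apply_moves([
  [0, 0, 0, 0, 0, 0],
  [0, 0, 0, 0, 0, 0],
  [0, 0, 0, 0, 0, 0],
  [0, 0, 0, 0, 0, 0],
  [0, 0, 0, 0, 0, 0],
], hand=0)

```text
time_s: 7.3
tool_pos: [466.5, -155.1, 32.6]
ee_rot: [3.141, 0.0, 1.737]
force: [-0.3, -0.0, 3.9]
gripper_width: 24.6
finger_force: 30.0
```

apply_moves([
  [0, 0, -0.015, 0, 0, 0],
  [0, 0, -0.03, 0, 0, 0],
  [0, 0, -0.035, 0, 0, 0],
  [0, 0, -0.035, 0, 0, 0],
  [0, 0, -0.035, 0, 0, 0],
  [0, 0, -0.018, 0, 0, 0],
  [0, 0, 0, 0, 0, 0],
])

```text
time_s: 8.0
tool_pos: [467.0, -155.2, 203.6]
ee_rot: [3.138, 0.002, 1.738]
force: [0.4, 0.5, -3.9]
gripper_width: 25.3
finger_force: 30.0
```

```bash
python3 go.py 527.6 201.6 200 87 14
python3 - <<'E'
from h import *
c=cam("top"); p,d=capture("top"); P=cloud(c,d); m=np.zeros(d.shape,bool); m[170:240,190:270]=1; m&=(P[...,2]>49)&(P[...,2]<58)&(abs(P[...,0]-430)<40)
q=P[m][:,:2].astype(np.float32); print("handle",len(q),np.median(q,0))
cv2.imwrite("pics/t2.png",cv2.resize(p[80:260,170:450,::-1],None,fx=2.5,fy=2.5))
E
```

```text
pos [ 467.  -155.2  203.6] yaw [1.7978e+02 1.3000e-01 9.9550e+01] w 25.3 f [ 0.4  0.5 -3.9] t 8.0
[0.0244, 0.0085, 0.0002, 0.02, 0.01, 0.9]
[0.0245, 0.0081, 0.0002, 0.02, 0.01, 0.9]
[0.0247, 0.0077, 0.0002, 0.02, 0.01, 0.9]
[0.0248, 0.0073, 0.0002, 0.02, 0.01, 0.9]
[0.0249, 0.007, 0.0002, 0.02, 0.01, 0.9]
[0.025, 0.0066, 0.0002, 0.02, 0.01, 0.9]
[0.0251, 0.0062, 0.0002, 0.02, 0.01, 0.9]
[0.0252, 0.0058, 0.0002, 0.02, 0.01, 0.9]
[0.0253, 0.0054, 0.0002, 0.02, 0.01, 0.9]
[0.0254, 0.005, 0.0002, 0.02, 0.01, 0.9]
[0.0254, 0.0046, 0.0003, 0.02, 0.01, 0.9]
[0.0255, 0.0042, 0.0003, 0.02, 0.01, 0.9]
[0.0256, 0.0038, 0.0003, 0.02, 0.01, 0.9]
[0.0256, 0.0034, 0.0003, 0.02, 0.01, 0.9]
handle 90 [429.09006 206.90787]
```

View pics/t2.png

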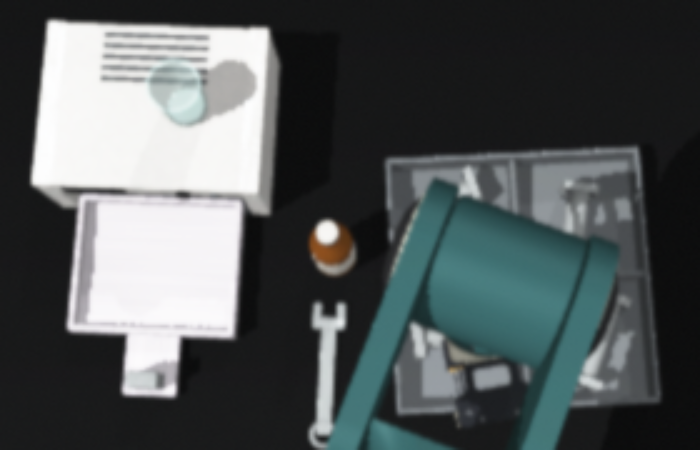

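The top view shows the tray fully drawn out in front of the hood, with its handle at (150,380) in the crop. Bottle, beaker and wrench are undisturbed. Now I'll carry the pipe over.

apply_moves([
  [0.0245, 0.0085, 0, 0, 0, -0.9],
  [0.0245, 0.008, 0, 0, 0, 0.9],
  [0.0245, 0.0075, 0, 0, 0, 0.9],
  [0.025, 0.0075, 0, 0, 0, 0.9],
  [0.025, 0.007, 0, 0, 0, 0.9],
  [0.025, 0.0065, 0, 0, 0, 0.9],
  [0.025, 0.006, 0, 0, 0, 0.9],
  [0.025, 0.006, 0, 0, 0, 0.9],
])

```text
time_s: 8.85
tool_pos: [494.6, 50.7, 198.4]
ee_rot: [-3.139, -0.0, 1.643]
force: [0.3, -0.2, -3.5]
gripper_width: 25.1
finger_force: 30.0
```

apply_moves([
  [0.0255, 0.0055, 0, 0, 0, 1.5],
  [0.0255, 0.005, 0, 0, 0, 1.5],
  [0.0255, 0.0045, 0, 0, 0, 1.5],
  [0.0255, 0.004, 0, 0, 0, 1],
  [0.0255, 0.004, 0, 0, 0, 0.9],
  [0.0255, 0.0035, 0, 0, 0, 0.9],
  [0, 0, 0, 0, 0, 0],
  [0, 0, 0, 0, 0, 0],
])

```text
time_s: 9.65
tool_pos: [519.3, 203.0, 198.5]
ee_rot: [-3.139, 0.001, 1.517]
force: [0.7, -0.6, -3.3]
gripper_width: 25.2
finger_force: 30.0
```

```bash
python3 go.py 526.9 201.8 100 87 4;  python3 go.py 526.9 201.8 43 87 1
```

```text
pos [519.3 203.  198.5] yaw [-1.7986e+02  7.0000e-02  8.6920e+01] w 25.2 f [ 0.7 -0.6 -3.3] t 9.65
[-0.0002, 0.002, 0.0246, -0.03, 0.02, -0.02]
[-0.0002, 0.0019, 0.0246, -0.03, 0.02, -0.02]
[-0.0002, 0.0019, 0.0246, -0.03, 0.02, -0.02]
[-0.0002, 0.0019, 0.0246, -0.03, 0.02, -0.02]
pos [519.3 203.  198.5] yaw [-1.7986e+02  7.0000e-02  8.6920e+01] w 25.2 f [ 0.7 -0.6 -3.3] t 9.65
[-0.0006, 0.008, 0.1555, -0.14, 0.07, -0.08]
```

apply_moves([
  [-0.0005, 0.008, 0.02, 0, 0, 0],
  [0, 0, 0.03, 0, 0, 0],
  [0, 0, 0.03, 0, 0, 0],
  [0, 0, 0.03, 0, 0, 0],
  [0, 0, 0.022, 0, 0, 0],
  [0, 0, 0.012, 0, 0, 0],
  [0, 0, 0.006, 0, 0, 0],
  [0, 0, 0.003, 0, 0, 0],
])

```text
time_s: 10.45
tool_pos: [528.0, 201.7, 47.3]
ee_rot: [3.141, -0.0, 1.516]
force: [0.8, -0.3, -3.4]
gripper_width: 25.3
finger_force: 30.0
```

```bash
python3 go.py 526.9 201.8 41.6 87 1
```

```text
pos [528.  201.7  47.3] yaw [179.99  -0.    86.83] w 25.3 f [ 0.8 -0.3 -3.4] t 10.45
[0.0, -0.0011, 0.0057, 0.01, 0.0, -0.17]
```

apply_moves([
  [0, -0.001, 0.002, 0, 0, 0],
  [0, 0, 0.002, 0, 0, 0],
  [0, 0, 0, 0, 0, 0],
  [0, 0, 0, 0, 0, 0],
])

```text
time_s: 10.85
tool_pos: [527.0, 202.2, 43.6]
ee_rot: [3.141, -0.0, 1.516]
force: [0.7, 0.7, -4.4]
gripper_width: 25.4
finger_force: 30.0
```

apply_moves([
  [0, 0, 0.001, 0, 0, 0],
  [0, 0, 0.001, 0, 0, 0],
  [0, 0, 0, 0, 0, 0],
])

```text
time_s: 11.15
tool_pos: [527.2, 202.2, 41.6]
ee_rot: [3.141, -0.0, 1.516]
force: [0.2, -0.4, 0.8]
gripper_width: 25.2
finger_force: 30.0
```

apply_moves([
  [0, 0, 0, 0, 0, 0],
  [0, 0, 0, 0, 0, 0],
  [0, 0, 0, 0, 0, 0],
  [0, 0, -0.006, 0, 0, 0],
  [0, 0, -0.02, 0, 0, 0],
  [0, 0, -0.03, 0, 0, 0],
  [0, 0, -0.03, 0, 0, 0],
  [0, 0, -0.02, 0, 0, 0],
], hand=0.37)

```text
time_s: 11.95
tool_pos: [527.3, 202.2, 150.0]
ee_rot: [3.14, -0.001, 1.516]
force: [-0.4, 0.7, -0.9]
gripper_width: 34.4
finger_force: 0.0
```

```bash
python3 go.py 527 202 200 87 1; python3 wr.py w3 527 202 75
```

```text
pos [527.3 202.2 150. ] yaw [ 1.7988e+02 -5.0000e-02  8.6850e+01] w 34.4 f [-0.4  0.7 -0.9] t 11.95
[-0.0002, -0.0002, -0.05, 0.12, -0.05, -0.15]
3415 [527.2 200.1] [100.2  24.3] 86.3 [321. 211.] 45.7
```

View pics/w3.png

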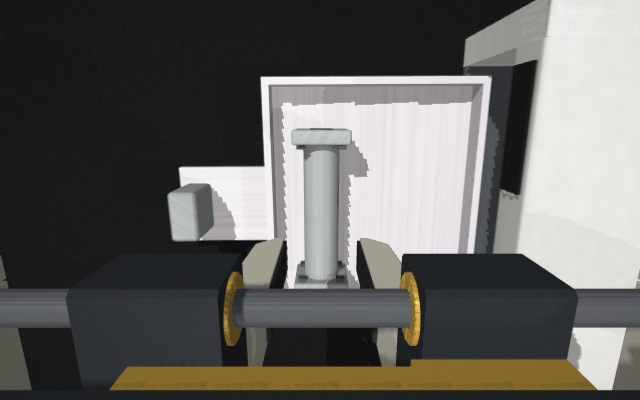

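The long pipe lies flat in the tray, at (321,211) in the picture, on the handle side. The tee comes next.

```bash
python3 go.py 466 -327 190 69.5 14
```

```text
pos [528.1 202.5 152.9] yaw [ 1.7971e+02 -1.1000e-01  8.6860e+01] w 34.5 f [1.1 0.  4. ] t 12.0
[-0.038, -0.0023, -0.0027, 0.02, -0.01, 1.24]
[-0.038, -0.0015, -0.0027, 0.02, -0.01, 1.24]
[-0.0381, -0.0007, -0.0027, 0.02, -0.01, 1.24]
[-0.0381, 0.0001, -0.0027, 0.02, -0.01, 1.24]
[-0.0381, 0.0009, -0.0027, 0.02, -0.01, 1.24]
[-0.038, 0.0018, -0.0027, 0.02, -0.01, 1.24]
[-0.038, 0.0026, -0.0027, 0.02, -0.01, 1.24]
[-0.0379, 0.0034, -0.0027, 0.02, -0.01, 1.24]
[-0.0378, 0.0042, -0.0027, 0.02, -0.01, 1.24]
[-0.0377, 0.0051, -0.0027, 0.02, -0.01, 1.24]
[-0.0376, 0.0059, -0.0027, 0.02, -0.01, 1.24]
[-0.0375, 0.0067, -0.0027, 0.02, -0.01, 1.24]
[-0.0373, 0.0075, -0.0027, 0.02, -0.01, 1.24]
[-0.0372, 0.0083, -0.0027, 0.02, -0.01, 1.24]
```

apply_moves([
  [-0.036, -0.002, -0.015, 0, 0, 1.25],
  [-0.038, -0.0015, -0.015, 0, 0, 1.25],
  [-0.038, -0.001, -0.005, 0, 0, 1.25],
  [-0.038, 0, 0, 0, 0, 1.25],
  [-0.038, 0.001, 0, 0, 0, 1.25],
  [-0.038, 0.002, 0, 0, 0, 1.25],
  [-0.038, 0.0025, 0, 0, 0, 1.25],
  [-0.038, 0.0035, 0, 0, 0, 1.25],
], hand=0.55)

```text
time_s: 12.8
tool_pos: [491.1, -99.7, 182.4]
ee_rot: [3.141, -0.0, 1.34]
force: [-0.4, -0.2, 0.0]
gripper_width: 51.4
finger_force: 0.0
```

apply_moves([
  [-0.038, 0.004, 0, 0, 0, 1.25],
  [-0.038, 0.005, 0, 0, 0, 1.25],
  [-0.038, 0.006, 0, 0, 0, 1.2],
  [-0.0375, 0.0065, 0.01, 0, 0, 1.2],
  [-0.0375, 0.0075, 0.015, 0, 0, 1.2],
  [-0.037, 0.0085, 0.015, 0, 0, 1.2],
  [0, 0, 0, 0, 0, 0],
  [0, 0, 0, 0, 0, 0],
])

```text
time_s: 13.6
tool_pos: [464.1, -326.2, 141.8]
ee_rot: [-3.141, -0.001, 1.213]
force: [0.5, 0.2, 1.8]
gripper_width: 51.2
finger_force: 0.0
```

```bash
python3 wr.py w4 476 -300 78; python3 go.py 483.3 -280.6 150 69.5 1
```

```text
1043 [ 492.  -260.8] [12.7 39.5] 69.5 [326. 108.] 45.8
949 [ 427.5 -293.3] [40. 13.] 69.1 [254. 188.] 45.6
946 [ 518.  -327.8] [39.6 13.2] 69.0 [396. 190.] 45.6
569 [ 401.8 -299.5] [ 5.1 54.2] 2.0 [226. 211.] 45.2
513 [ 464.9 -370.3] [49.4  5.8] 2.3 [344. 267.] 45.1
pos [ 464.5 -325.6  142.4] yaw [-1.800e+02 -1.000e-02  6.955e+01] w 51.1 f [-0.7 -0.1  0.3] t 13.65
[0.0487, 0.0019, -0.0076, 0.0, -0.01, 0.05]
```

View pics/w4.png

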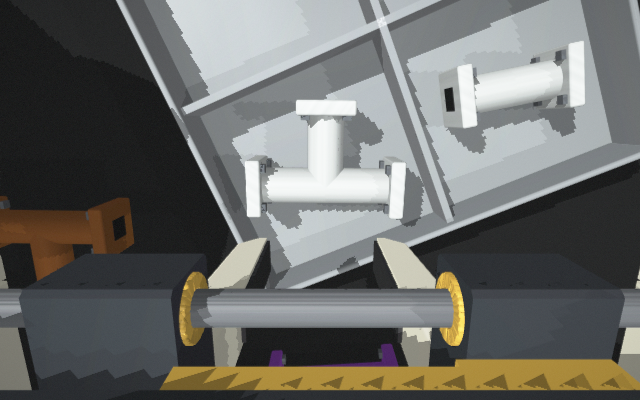

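The wrist view shows the tee with its run flanges at (254,188) and (396,190) and its branch flange at (326,108). I'll grip the branch.

apply_moves([
  [0.024, 0.0015, 0, 0, 0, 0.4],
  [0.0235, 0.001, 0, 0, 0, 0],
  [0, 0, 0.025, 0, 0, 0],
  [0, 0, 0.025, 0, 0, 0],
  [0, 0, 0.025, 0, 0, 0],
  [0, 0, 0.02, 0, 0, 0],
  [0, 0, 0.01, 0, 0, 0],
  [0, 0, 0.005, 0, 0, 0],
])

```text
time_s: 14.45
tool_pos: [483.8, -281.6, 32.1]
ee_rot: [-3.142, -0.0, 1.208]
force: [0.5, -0.1, -0.1]
gripper_width: 51.2
finger_force: 0.0
```

apply_moves([
  [0, 0, 0, 0, 0, 0],
  [0, 0, 0, 0, 0, 0],
  [0, 0, 0, 0, 0, 0],
  [0, 0, 0, 0, 0, 0],
  [0, 0, 0, 0, 0, 0],
], hand=0)

```text
time_s: 14.95
tool_pos: [483.9, -282.5, 32.9]
ee_rot: [3.141, 0.0, 1.207]
force: [-1.6, 0.6, 6.2]
gripper_width: 25.0
finger_force: 30.0
```

apply_moves([
  [0, 0, -0.01, 0, 0, 0],
  [0, 0, -0.02, 0, 0, 0],
  [0, 0, -0.03, 0, 0, 0],
  [0, 0, -0.035, 0, 0, 0],
  [0, 0, -0.035, 0, 0, 0],
  [0, 0, -0.03, 0, 0, 0],
  [0, 0, -0.015, 0, 0, 0],
  [0, 0, 0, 0, 0, 0],
])

```text
time_s: 15.75
tool_pos: [483.9, -282.6, 208.9]
ee_rot: [3.139, 0.001, 1.207]
force: [0.5, 0.2, -5.6]
gripper_width: 25.0
finger_force: 30.0
```

```bash
python3 go.py 581 199 205 177 16;python3 wr.py w5 485 -281 1
python3 - <<'E'
from h import *
z=np.load("w5.npz"); P=cloud((float(z["f"]),float(z["cx"]),float(z["cy"]),z["E"]),z["d"]); s=read_state(); y=s["ee_rot"][2]; t=s["tool_pos"]
D=P-t; a=D@[np.cos(y),np.sin(y),0]; b=D@[np.sin(y),-np.cos(y),0]; m=(abs(b)<18)&(a>8)&(a<35)&(abs(D[...,2])<40)
q=np.stack([a[m],b[m],D[...,2][m]],1); k=q[:,2]>5; print(m.sum()); h=q[q[:,0]>19]; print("flange",np.percentile(h,[5,50,95],0).round(1)); hh=h[h[:,2]>np.percentile(h[:,2],60)]; print(np.polyfit(hh[:,0],hh[:,2],1), hh[:,0].min(),hh[:,0].max())
E
```

```text
pos [ 483.9 -282.6  208.9] yaw [1.7985e+02 3.0000e-02 6.9150e+01] w 25.0 f [ 0.5  0.2 -5.6] t 15.75
[0.0303, -0.005, 0.0002, 0.0, 0.01, -6.74]
[0.0307, -0.0015, 0.0002, 0.0, 0.01, -6.74]
[0.0306, 0.0022, 0.0002, 0.0, 0.01, -6.74]
[0.0302, 0.0057, 0.0002, 0.0, 0.01, -6.74]
[0.0293, 0.0092, 0.0002, 0.0, 0.01, -6.74]
[0.028, 0.0126, 0.0002, 0.0, 0.01, -6.74]
[0.0263, 0.0158, 0.0002, 0.0, 0.01, -6.74]
[0.0243, 0.0188, 0.0002, 0.0, 0.01, -6.74]
[0.0219, 0.0215, 0.0003, 0.0, 0.01, -6.74]
[0.0192, 0.0239, 0.0003, 0.0, 0.01, -6.74]
[0.0163, 0.026, 0.0003, 0.0, 0.01, -6.74]
[0.0131, 0.0278, 0.0003, 0.0, 0.01, -6.74]
[0.0098, 0.0291, 0.0003, 0.0, 0.01, -6.74]
[0.0063, 0.0301, 0.0003, 0.0, 0.01, -6.74]
[0.0027, 0.0306, 0.0003, 0.0, 0.01, -6.74]
[-0.0009, 0.0307, 0.0002, 0.0, 0.01, -6.74]
6140
flange [[ 20.7 -16.1 -16.9]
 [ 28.5   0.2  14.8]
 [ 30.   16.2  16.4]]
[8.58125710e-03 1.57013985e+01] 19.650820783592607 29.57392927141167
```

The tee hangs level, with the flange slope under 0.5°. Now I'll carry it over.

apply_moves([
  [0.0303, -0.005, 0, 0, 0, -6.75],
  [0.0307, -0.0015, 0, 0, 0, -6.75],
  [0.0306, 0.002, 0, 0, 0, -6.75],
  [0.0302, 0.0057, 0, 0, 0, -6.75],
  [0.0293, 0.009, 0, 0, 0, -6.75],
  [0.028, 0.0125, 0, 0, 0, -6.75],
  [0.0263, 0.016, 0, 0, 0, -6.75],
  [0.0243, 0.019, 0, 0, 0, -6.75],
])

```text
time_s: 16.6
tool_pos: [531.2, -40.0, 204.6]
ee_rot: [-3.139, -0.002, 2.154]
force: [0.4, 0.0, -4.5]
gripper_width: 25.4
finger_force: 30.0
```

apply_moves([
  [0.022, 0.0215, 0, 0, 0, -6.75],
  [0.019, 0.024, 0, 0, 0, -6.75],
  [0.0163, 0.026, 0, 0, 0, -6.75],
  [0.013, 0.028, 0, 0, 0, -6.75],
  [0.01, 0.029, 0, 0, 0, -6.75],
  [0.0063, 0.03, 0, 0, 0, -6.75],
  [0.0027, 0.0305, 0, 0, 0, -6.7],
  [-0.001, 0.0307, 0, 0, 0, -6.6],
])

```text
time_s: 17.4
tool_pos: [579.5, 200.6, 204.4]
ee_rot: [-3.14, -0.003, 3.093]
force: [0.1, -0.1, -5.0]
gripper_width: 25.1
finger_force: 30.0
```

apply_moves([
  [0, 0, 0, 0, 0, 0],
  [0, 0, 0, 0, 0, 0],
])

```text
time_s: 17.6
tool_pos: [579.4, 199.7, 204.6]
ee_rot: [-3.14, -0.003, 3.089]
force: [0.2, 0.3, -5.3]
gripper_width: 25.5
finger_force: 30.0
```

```bash
python3 go.py 582.4 198.9 42 177 1
python3 - <<'E'
from h import *
c=cam("wrist"); p,d=capture("wrist"); cv2.imwrite("pics/w6.png",p[...,::-1])
E
```

```text
pos [579.4 199.7 204.6] yaw [-179.92   -0.18  176.97] w 25.5 f [ 0.2  0.3 -5.3] t 17.6
[-0.0035, -0.0005, 0.1626, -0.08, -0.18, -0.03]
```

View pics/w6.png

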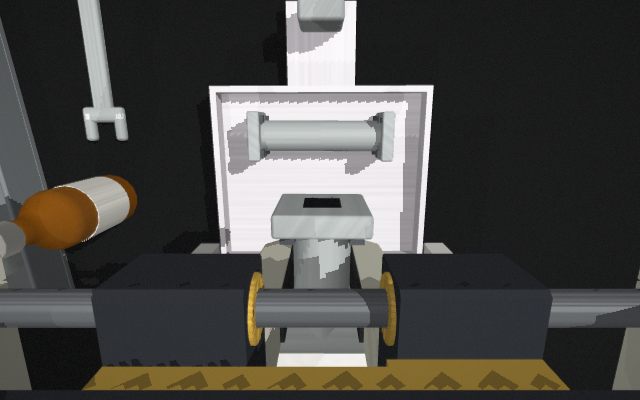

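The view shows the tee's branch flange at (322,215), aligned with the tray and short of the pipe at (320,135). I'll lower it.

apply_moves([
  [-0.003, 0, 0.02, 0, 0, 0],
  [0, 0, 0.03, 0, 0, 0],
  [0, 0, 0.03, 0, 0, 0],
  [0, 0, 0.03, 0, 0, 0],
  [0, 0, 0.025, 0, 0, 0],
  [0, 0, 0.015, 0, 0, 0],
  [0, 0, 0.006, 0, 0, 0],
  [0, 0, 0, 0, 0, 0],
])

```text
time_s: 18.45
tool_pos: [583.0, 198.9, 50.9]
ee_rot: [-3.141, -0.001, 3.088]
force: [0.1, -0.4, -5.1]
gripper_width: 25.0
finger_force: 30.0
```

apply_moves([
  [0, 0, 0.002, 0, 0, 0],
  [0, 0, 0.002, 0, 0, 0],
  [0, 0, 0, 0, 0, 0],
])

```text
time_s: 18.75
tool_pos: [583.3, 199.4, 47.7]
ee_rot: [3.141, 0.001, 3.088]
force: [0.6, 1.1, -5.1]
gripper_width: 25.4
finger_force: 30.0
```

apply_moves([
  [0.001, 0, 0.002, 0, 0, 0],
  [0, 0, 0.0015, 0, 0, 0],
  [0, 0, 0.001, 0, 0, 0],
  [0, 0, 0.001, 0, 0, 0],
  [0, 0, 0, 0, 0, 0],
])

```text
time_s: 19.25
tool_pos: [582.3, 199.4, 41.9]
ee_rot: [3.142, 0.001, 3.088]
force: [-0.5, -0.8, -1.8]
gripper_width: 25.2
finger_force: 30.0
```

apply_moves([
  [0, 0, 0, 0, 0, 0],
  [0, 0, 0, 0, 0, 0],
  [0, 0, 0, 0, 0, 0],
  [0, 0, -0.006, 0, 0, 0],
  [0, 0, -0.02, 0, 0, 0],
  [0, 0, -0.03, 0, 0, 0],
  [0, 0, -0.03, 0, 0, 0],
  [0, 0, -0.03, 0, 0, 0],
], hand=0.5)

```text
time_s: 20.05
tool_pos: [582.0, 199.3, 159.4]
ee_rot: [3.141, 0.0, 3.088]
force: [0.5, -0.2, -0.3]
gripper_width: 46.4
finger_force: 0.0
```

```bash
python3 go.py 430.5 207 155 177 5;  python3 wr.py w7 560 200 95
```

```text
pos [582.  199.3 159.4] yaw [1.7999e+02 2.0000e-02 1.7695e+02] w 46.4 f [ 0.5 -0.2 -0.3] t 20.05
[0.0303, -0.0001, 0.0009, 0.0, 0.0, -0.01]
[0.0303, -0.0001, 0.0009, 0.0, 0.0, -0.01]
[0.0303, -0.0001, 0.0009, 0.0, 0.0, -0.01]
[0.0303, -0.0001, 0.0009, 0.0, 0.0, -0.01]
[0.0303, -0.0001, 0.0009, 0.0, 0.0, -0.01]
3718 [526.5 200.9] [100.9  28.6] 85.0 [320. 134.] 45.7
3401 [602.7 196.2] [74.1 80.5] 29.6 [320. 231.] 45.7
```

View pics/w7.png

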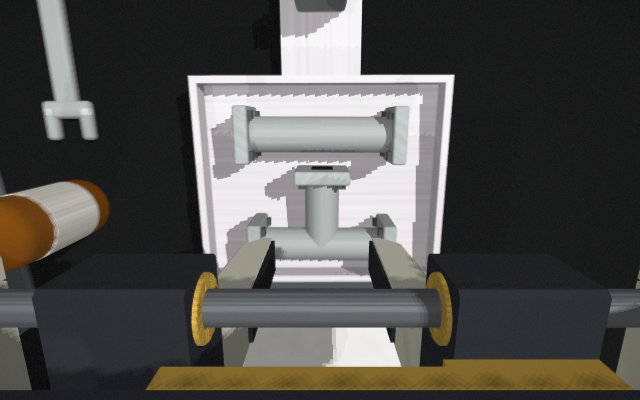

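Both pieces lie flat in the tray, the pipe at (320,134) and the tee at (320,210). I'll go back to the handle.

apply_moves([
  [0.03, 0, 0, 0, 0, 0],
  [0.03, 0, 0, 0, 0, 0],
  [0.03, 0, 0, 0, 0, 0],
  [0.03, 0, 0, 0, 0, 0],
  [0.0315, 0, 0, 0, 0, 0],
  [0, 0, 0.025, 0, 0, 0],
  [0, 0, 0.025, 0, 0, 0],
  [0, 0, 0, 0, 0, 0],
], hand=0.7)

```text
time_s: 20.9
tool_pos: [429.5, 207.0, 105.3]
ee_rot: [-3.14, -0.003, 3.089]
force: [-0.4, -0.2, -0.7]
gripper_width: 65.0
finger_force: 0.0
```

```bash
python3 go.py 430.5 207 48 177 1
```

```text
pos [429.5 207.  105.3] yaw [-179.91   -0.18  176.97] w 65.0 f [-0.4 -0.2 -0.7] t 20.9
[-0.0012, 0.0002, 0.0573, -0.09, -0.18, -0.03]
```

apply_moves([
  [-0.001, 0, 0.025, 0, 0, 0],
  [0, 0, 0.022, 0, 0, 0],
  [0, 0, 0.01, 0, 0, 0],
  [0, 0, 0, 0, 0, 0],
])

```text
time_s: 21.3
tool_pos: [431.7, 207.2, 50.5]
ee_rot: [-3.141, -0.001, 3.088]
force: [-0.2, 0.4, 0.3]
gripper_width: 65.2
finger_force: 0.0
```

apply_moves([
  [0, 0, 0, 0, 0, 0],
  [0, 0, 0, 0, 0, 0],
  [0, 0, 0, 0, 0, 0],
  [0, 0, 0, 0, 0, 0],
  [0, 0, 0, 0, 0, 0],
], hand=0)

```text
time_s: 21.8
tool_pos: [432.0, 206.7, 51.2]
ee_rot: [-3.14, 0.001, 3.089]
force: [-1.3, -9.4, 5.8]
gripper_width: 35.9
finger_force: 30.0
```

apply_moves([
  [-0.004, 0, 0, 0, 0, 0],
  [-0.007, 0, 0, 0, 0, 0],
  [-0.01, 0, 0, 0, 0, 0],
  [-0.012, 0, 0, 0, 0, 0],
  [-0.012, 0, 0, 0, 0, 0],
  [-0.012, 0, 0, 0, 0, 0],
  [-0.012, 0, 0, 0, 0, 0],
  [-0.012, 0, 0, 0, 0, 0],
])

```text
time_s: 22.6
tool_pos: [513.3, 202.5, 51.2]
ee_rot: [-3.141, 0.0, 3.088]
force: [-2.5, -4.5, 6.3]
gripper_width: 35.9
finger_force: 30.0
```

apply_moves([
  [-0.012, 0, 0, 0, 0, 0],
  [-0.012, 0, 0, 0, 0, 0],
  [-0.012, 0, 0, 0, 0, 0],
  [-0.011, 0, 0, 0, 0, 0],
  [-0.007, 0, 0, 0, 0, 0],
  [-0.005, 0, 0, 0, 0, 0],
  [-0.003, 0, 0, 0, 0, 0],
  [0, 0, 0, 0, 0, 0],
])

```text
time_s: 23.4
tool_pos: [575.4, 199.4, 51.2]
ee_rot: [-3.141, 0.001, 3.088]
force: [0.8, -3.8, 3.9]
gripper_width: 36.1
finger_force: 30.0
```

```bash
python3 go.py 580.8 199.7 48 177 1
```

```text
pos [575.4 199.4  51.2] yaw [-1.7997e+02  7.0000e-02  1.7694e+02] w 36.1 f [ 0.8 -3.8  3.9] t 23.4
[-0.0054, 0.0006, 0.0033, -0.03, 0.07, -0.06]
```

apply_moves([
  [-0.002, 0, 0, 0, 0, 0],
  [-0.002, 0, 0, 0, 0, 0],
  [-0.002, 0, 0, 0, 0, 0],
  [0, 0, 0, 0, 0, 0],
])

```text
time_s: 23.8
tool_pos: [581.1, 199.2, 51.2]
ee_rot: [-3.141, 0.001, 3.088]
force: [0.1, -4.3, 4.4]
gripper_width: 36.0
finger_force: 30.0
```

apply_moves([
  [-0.001, 0, 0, 0, 0, 0],
  [-0.001, 0, 0, 0, 0, 0],
  [0, 0, 0, 0, 0, 0],
])

```text
time_s: 24.1
tool_pos: [582.9, 199.1, 51.2]
ee_rot: [-3.141, 0.001, 3.088]
force: [0.3, -4.2, 5.6]
gripper_width: 36.0
finger_force: 30.0
```

Still free of the stop, so I'll keep going in 1 mm steps.

apply_moves([
  [-0.001, 0, 0, 0, 0, 0],
  [-0.001, 0, 0, 0, 0, 0],
  [0, 0, 0, 0, 0, 0],
])

```text
time_s: 24.4
tool_pos: [583.6, 199.0, 51.2]
ee_rot: [-3.141, -0.003, 3.089]
force: [-14.6, -4.6, 14.0]
gripper_width: 36.0
finger_force: 30.0
```

apply_moves([
  [-0.001, 0, 0, 0, 0, 0],
  [-0.001, 0, 0, 0, 0, 0],
  [0, 0, 0, 0, 0, 0],
])

```text
time_s: 24.7
tool_pos: [584.5, 199.0, 51.0]
ee_rot: [-3.14, -0.005, 3.089]
force: [-25.5, -5.3, 18.6]
gripper_width: 36.1
finger_force: 30.0
```

Contact with the stop: the tray is home. I'll back off the load, release and rise, then check from above.

apply_moves([
  [0.001, 0, 0, 0, 0, 0],
  [0.001, 0, 0, 0, 0, 0],
  [0, 0, 0, 0, 0, 0],
])

```text
time_s: 25.0
tool_pos: [584.3, 199.0, 51.0]
ee_rot: [-3.141, -0.0, 3.088]
force: [-3.8, -5.3, 6.1]
gripper_width: 35.6
finger_force: 30.0
```

apply_moves([
  [0, 0, 0, 0, 0, 0],
  [0, 0, 0, 0, 0, 0],
  [0, 0, 0, 0, 0, 0],
  [0, 0, -0.01, 0, 0, 0],
  [0, 0, -0.025, 0, 0, 0],
  [0, 0, -0.03, 0, 0, 0],
  [0, 0, -0.03, 0, 0, 0],
  [0, 0, -0.03, 0, 0, 0],
], hand=0.7)

```text
time_s: 25.8
tool_pos: [584.4, 199.3, 177.7]
ee_rot: [3.141, 0.0, 3.088]
force: [0.2, -0.6, -0.1]
gripper_width: 64.7
finger_force: 0.0
```

apply_moves([
  [0.03, 0, 0, 0, 0, 0],
  [0.04, 0, 0, 0, 0, 0],
  [0.04, 0, 0, 0, 0, 0],
  [0.04, 0, 0, 0, 0, 0],
  [0, 0, 0, 0, 0, 0],
  [0, 0, 0, 0, 0, 0],
])

```text
time_s: 26.4
tool_pos: [434.7, 207.4, 176.8]
ee_rot: [3.141, 0.002, 3.089]
force: [-0.6, -0.3, 0.1]
gripper_width: 65.0
finger_force: 0.0
```

```bash
python3 go.py 580.8 199.7 148 177 1
python3 - <<'E'
from h import *
for n in("scene","top"):
    c=cam(n); p,d=capture(n); P=cloud(c,d); m=(P[...,2]>48)&(P[...,2]<56.5)&(abs(P[...,0]-575)<35)&(abs(P[...,1]-200)<30); q=P[m]; print(n,len(q),q[:,:2].min(0) if len(q) else 0,np.median(q,0) if len(q) else 0)
    cv2.imwrite(f"pics/e{n}.png",p[...,::-1])
E
```

```text
pos [434.7 207.4 176.8] yaw [1.7995e+02 1.1000e-01 1.7700e+02] w 65.0 f [-0.6 -0.3  0.1] t 26.4
[-0.1462, -0.0001, 0.0291, 0.05, 0.11, 0.0]
scene 15 [576.04695533 180.02535619] [579.7298504  192.80792876  53.34986063]
top 74 [571.60258561 180.90290492] [580.3488684  199.06904633  53.32105891]
```

View pics/escene.png

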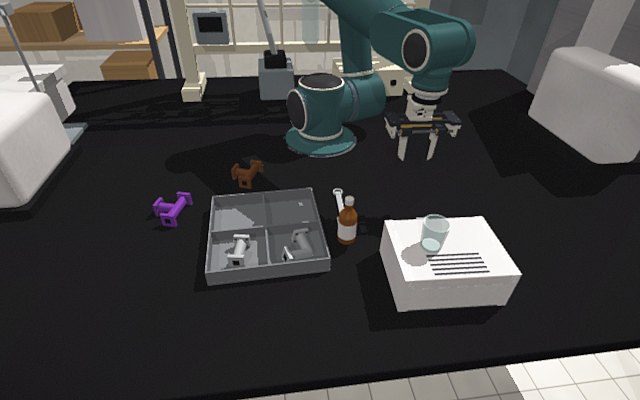

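The scene view shows the tray home under the hood, with the short piece at (238,250) and the elbow at (300,245) still in the bin. Bottle, beaker and wrench are in place. The handle measures x=580.4 against the expected 580.8, so I'm handing it in.

```bash
python3 -c "
from plant import finish_job
print(finish_job())"
```

```text
the job is handed in; nothing more can be done
None
```

The job is handed in: the T-piece and the long pipe were laid flat in the tray and the tray pushed home to its stop, the other parts and bystanders look unmoved in the final picture, and the hand-in returned no verdict.

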